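# Load the marking dial from the feed track

### The job

Load the laser marker's dial from its feed track: the three brass blanks go in as they stand in line, the round one into the nest with one dot, the square one into the nest with two dots, the long one into the nest with three dots. For each, turn the dial by a peg until the right nest clicks in line with the track, then push from the back of the line, past the spring catch, and bed the front blank hard against the back of its nest with a firm push of about 15 N, never over 30 N, or its edge is bruised. Slide the blanks without lifting them out, and leave the tools and the dish round the feeder where they lie.

Things in the scene. Friction and masses are not known exactly. Their poses are not given: they have to be found in the camera images.
- feeder: Dial feeder, fixed on the bench: grey base plate 395 x 88 x 9 mm, aluminium dial at one end, straight feed track leading to it. Origin on the dial's upright axis at bench level. Its x axis points along the track's middle line, from the track to the dial axis and beyond (the push direction; the track lies at -x), z up.
- track_end (a point): Middle of the track floor where it ends at the dial, x = -98 mm in the feeder's frame, 29.5 mm above the bench. The track runs straight from here to its open rear end at x = -285 mm. Two rails, 32 mm apart inside, 9 mm wide, stand 6.5 mm above its floor, so the 10 mm thick blanks stand 3.5 mm proud of them.
- dial (a joint): Angle of the dial, rad, growing anticlockwise seen from above: 0 when nest 1 faces the track, -2.094 when nest 2 does, +2.094 when nest 3 does (plus or minus full turns; it turns freely past them). Friction holds it (about 1 N at a peg). A sprung ball clicks in at these three angles: let go within 0.05 rad it centres itself; leaving takes 4 to 10 N at a peg.
- hub (a point): Centre of the dial's floor, on its axis, 29 mm above the bench. The dial is a disc of 92 mm radius. Three nest blocks are bolted on it, 120 degrees apart: each 50 mm wide, tops at most 47 mm above the bench, with a slot 32 mm wide, open at the rim, 13 mm high under keeper strips, so that a blank can only slide in from the track. Dark dots (1, 2 or 3) are punched on top behind each slot.
- nest_1 (a point): Nominal place of the middle of the underside of the disc home in nest 1 (one dot, V-shaped back): on the dial's floor, 78 mm from its axis, turning with it; the outer edge is then 93 mm from the axis, 5 mm past the track's end. A spring catch (steel ball at the mouth) resists by 3 to 8 N. The back stop is a pad on a screw: home may lie 1.5 mm deeper or shallower, and 1 mm sideways.
- nest_2 (a point): Nominal place of the middle of the underside of the square blank home in nest 2 (two dots, flat back): on the dial's floor, 78 mm from its axis, turning with it; the outer edge is then 93 mm from the axis, 5 mm past the track's end. A spring catch (steel ball at the mouth) resists by 3 to 8 N. The back stop is a pad on a screw: home may lie 1.5 mm deeper or shallower, and 1 mm sideways.
- nest_3 (a point): Nominal place of the middle of the underside of the long blank home in nest 3 (three dots, long slot): on the dial's floor, 72 mm from its axis, turning with it; the outer edge is then 93 mm from the axis, 5 mm past the track's end. A spring catch (steel ball at the mouth) resists by 3 to 8 N. The back stop is a pad on a screw: home may lie 1.5 mm deeper or shallower, and 1 mm sideways.
- peg_1 (a point): Centre of the top of an upright round steel peg, 10 mm thick, for turning the dial, 62 mm from its axis; its top is 70 mm above the bench, with a collar 17 mm wide, 4 mm high at its foot. Peg 1 stands 60 degrees anticlockwise from nest 1, seen from above.
- peg_2 (a point): Centre of the top of an upright round steel peg, 10 mm thick, for turning the dial, 62 mm from its axis; its top is 70 mm above the bench, with a collar 17 mm wide, 4 mm high at its foot. Peg 2 stands 60 degrees anticlockwise from nest 2, seen from above.
- peg_3 (a point): Centre of the top of an upright round steel peg, 10 mm thick, for turning the dial, 62 mm from its axis; its top is 70 mm above the bench, with a collar 17 mm wide, 4 mm high at its foot. Peg 3 stands 60 degrees anticlockwise from nest 3, seen from above.
- blank_round: Brass disc, 30 mm across, 10 mm thick, 45 to 85 g, lying loose in the track. Origin at the middle of its underside, z up. The three blanks stand in line in any order, with gaps between them.
- blank_square: Brass square blank, 30 x 30 mm, corners rounded by 9 mm, 10 mm thick, 55 to 100 g, lying loose in the track, edges along it. Origin at the middle of its underside, z up.
- blank_long: Brass long blank, 42 mm (its x axis, along the track) x 30 mm, corners rounded by 9 mm, 10 mm thick, 80 to 140 g, lying loose in the track. Origin at the middle of its underside, z up.
- side_cutters: Bystander: side cutters, 47 x 110 x 11 mm, lying on the bench beside the track on the robot's side. Origin in the middle of the underside, length along y.
- tweezers_fine: Bystander: fine tweezers, 14 x 114 x 7 mm, lying beside the track on the far side. Origin in the middle of the underside, length along y.
- ring_dish: Bystander: shallow dish with ring blanks, 61 mm across, 14 mm high, beyond the tweezers. Origin in the middle of the underside.
- loupe: Bystander: folded loupe, 24 x 38 x 19 mm, on the bench off the rear end of the track. Origin in the middle of the underside.
Not all that is in view belongs to the job. Leave any black look-alike of the blank_long alone.

How it is judged:
By the outcome, as a careful person would: the job done as asked, in the order asked, and still so for the second after the job is handed in, with the robot touching nothing.
It also fails if it takes over 70 s, if anything falls off the work surface, if the arm or the gripper's body presses on something with over 40 N, if the wrist force passes 120 N, or if a joint passes its speed limit or range.

### The arm

A 7-joint arm with a two-finger parallel gripper is mounted at the origin on a cart in front of the work surface, level with it; the furniture and walls round the work are solid. World frame = base frame: x ahead of the robot, y to its left, z up, the work surface at z = 0. Lengths are in m, angles in rad, forces in N, time in s.
With the tool pointing down it reaches from about 0.425 to 0.95 m from the base axis. Payload 4.7 kg.
Tool frame: the origin (TCP) lies between the finger pads; the fingertips stand 25 mm ahead of it and the grasp point (between the pads) lies 6 mm ahead of it; z points along the fingers, y is the line along which they close (so a half turn about z gives the same grasp; the last joint's range is limited). The gripper opens to 85 mm and grips with 20 to 120 N. Pads are 22 mm wide; open, the fingers measure 114 mm over their backs; the gripper's body (76 mm by 85 mm) begins 54 mm behind the grasp point. The pads swing forward as they close: fully open they stand 13 mm farther back than shut.
Start: joints at [-1.197, 0.469, -0.049, 1.532, 0.024, 1.141, -0.082], TCP at [0.265, 0.621, 0.256] pointing down, gripper open.
Joint ranges: [-2.59, 2.59], [-0.33, 1.99], [-1.39, 1.29], [0.1, 2.45], [-1.04, 4.18], [0.21, 1.99], [-2.66, 2.66]. Speed limits (rad/s): [2.57, 2.57, 3.14, 3.14, 3.14, 3.14, 3.14].

### API

Orientations are given as a 3x3 rotation matrix whose columns are the frame's x, y, z axes.
In Python, from rig import * gives the robot as it stands. Calls block until the motion is done:
- movep(position, orientation): joint-space move of the TCP to a pose.
- move_l(position, attitude=None, feed=0.15, until_force=None): straight line of the TCP; attitude=None keeps the orientation; feed is the mean speed in m/s. With until_force (N) it stops when the force on the tool has changed by that much, and returns True; else False.
- move_joints(angles): joint-space move.
- command_gripper(opening, newtons=None): finger opening in m; newtons is the grip in N (None keeps the last); returns when the fingers have stopped.
- sleep(seconds).
- inverse_kinematics(position, orientation): joint angles nearest the present ones, or None.
- sense(): the state.
- camera(name): name is "side" or "top"; returns (picture, depth): 420x560x3 uint8, red, green, blue; 420x560 float32, m along the optical axis (not along the pixel's ray), 0 where there is no reading.
- camera_params(name): a dict with "K" (3x3 intrinsics, pixels), "dist" ([k1, k2, p1, p2, k3] as OpenCV has them; the pictures are not rectified), "position" and "rotation" of the camera in the world. Camera axes: x right, y down, z forward; pixel columns grow to the right and rows downward; lengths in m; the calibration is good to about 2 mm. A picture is of the moment at which its call begins. camera_params takes no time and is no camera call.
A pose or a line that the arm cannot do raises Unreachable and nothing moves.
- finish_job(): hands the job in; it is judged then, once.
The state is a dict: "time_s": time; "joint_pos": joint angles; "qd": joint speeds; "joint_efforts": joint torques, N m; "position": TCP position; "tcp_rot": TCP orientation; "wrist_force": force on the tool from outside, world axes, zero at the start; "ft_torque": the same for the moment, N m; "finger_gap": finger opening in m; "gripper_force": force on a finger pad.
Only numpy, scipy, OpenCV 4.12 (cv2) and the standard library are available. Lean on these libraries where they do the work, as an engineer would, in place of code of your own. Each camera call takes 0.05 s, during which the arm holds its last target. There are 200 camera calls.

## Working session

There is one attempt and no reset: what is moved stays moved. The work goes in short steps, each a Python script; the robot and the scene stay as the last script left them, time stands still between calls to the robot, and variables do not carry over. Pictures are saved under pics/ and viewed, at most 10 in all, crops included, and the job is handed in when it is done.

```bash
ls; mkdir -p pics
python3 - <<'E'
from rig import *
import cv2,numpy as np
for n in("top","side"):
    p,d=camera(n); cv2.imwrite(f"pics/{n}0.png",p[:,:,::-1]); np.savez(f"{n}0.npz",p=p,d=d)
    c=camera_params(n); print(n,c)
s=sense();print(s['time_s'],s['wrist_force'],s['tcp_rot'])
E
```

```text
pics
top {'K': array([[400.69689598,   0.        , 289.79043033],
       [  0.        , 400.69689598, 204.6473315 ],
       [  0.        ,   0.        ,   1.        ]]), 'dist': array([0.03268023, 0.        , 0.        , 0.        , 0.        ]), 'position': array([ 0.39744153, -0.03345777,  0.91563536]), 'rotation': array([[ 1.37307489e-03, -9.89772677e-01,  1.42646986e-01],
       [-9.99951874e-01,  2.67247381e-05,  9.81065407e-03],
       [-9.71412954e-03, -1.42653591e-01, -9.89725007e-01]])}
side {'K': array([[510.64336927,   0.        , 283.48103336],
       [  0.        , 510.64336927, 207.54285347],
       [  0.        ,   0.        ,   1.        ]]), 'dist': array([0.0446764, 0.       , 0.       , 0.       , 0.       ]), 'position': array([0.56022792, 0.74265034, 0.65621478]), 'rotation': array([[-9.99376301e-01, -2.09337587e-04, -3.53123871e-02],
       [ 2.78657408e-02,  6.09570037e-01, -7.92242305e-01],
       [ 2.16912192e-02, -7.92732190e-01, -6.09184016e-01]])}
0.1 [-0.72462404  0.53068021 -0.19969563] [[-9.19980167e-01  3.91964395e-01 -6.36730851e-04]
 [ 3.91964907e-01  9.19978671e-01 -1.66056050e-03]
 [-6.51017891e-05 -1.77725887e-03 -9.99998419e-01]]
```

View pics/top0.png

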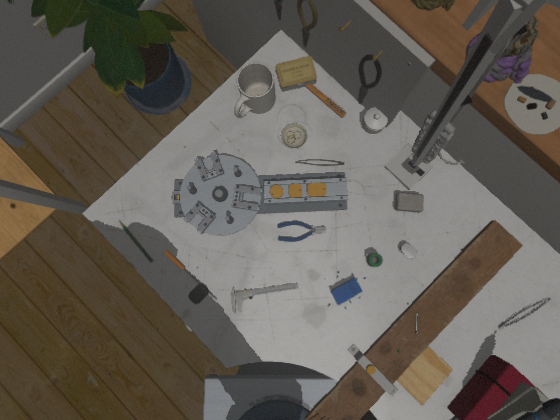

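View pics/side0.png

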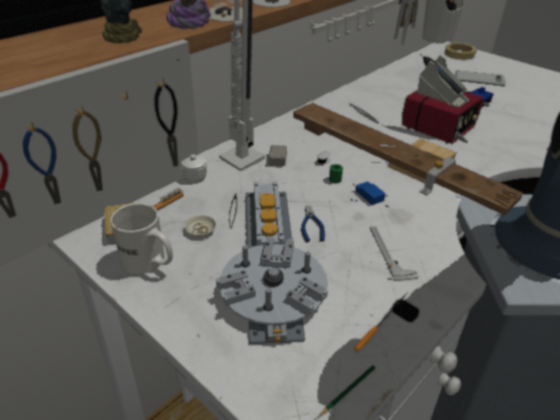

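Top: dial around (220,194), track runs right to (347,190), three brass blanks at about (277,190), (296,190), (317,189); the lamp post is at (405,165) and the loupe at (408,201). I'll zoom in for the dots and blank shapes.

```bash
cat > h.py <<'E'
import numpy as np,cv2
from rig import *
def ray(n,uv):
    c=camera_params(n); q=cv2.undistortPoints(np.array(uv,float).reshape(-1,1,2),c["K"],c["dist"]).reshape(-1,2)
    return c["position"],np.c_[q,np.ones(len(q))]@c["rotation"].T
def plane(n,uv,z):
    o,r=ray(n,uv); return o+r*((z-o[2])/r[:,2])[:,None]
def proj(n,X):
    c=camera_params(n);R=c["rotation"].T
    return cv2.projectPoints(np.array(X,float).reshape(-1,3),cv2.Rodrigues(R)[0],-R@c["position"],c["K"],c["dist"])[0].reshape(-1,2)
def cloud(n,d):
    v,u=np.mgrid[0:420,0:560]; o,r=ray(n,np.c_[u.ravel(),v.ravel()])
    P=(o+r*d.ravel()[:,None]); P[d.ravel()==0]=np.nan
    return P.reshape(420,560,3)
E
python3 - <<'E'
from h import *
a=np.load("top0.npz");p,d=a['p'],a['d']
c=p[140:245,165:355,::-1]; cv2.imwrite("pics/c1.png",cv2.resize(c,None,fx=4.2,fy=4.2,interpolation=cv2.INTER_CUBIC))
b=np.load("side0.npz")
c=b['p'][180:345,210:340,::-1]; cv2.imwrite("pics/c2.png",cv2.resize(c,None,fx=3.6,fy=3.6,interpolation=cv2.INTER_CUBIC))
for n,q in(("top",a),("side",b)):
    hsv=cv2.cvtColor(q['p'],cv2.COLOR_RGB2HSV)
    m=cv2.inRange(hsv,(12,120,90),(30,255,255))
    k,l,s,ce=cv2.connectedComponentsWithStats(m)
    for i in range(1,k):
        if s[i,4]>25: print(n,s[i],ce[i].round(1),plane(n,ce[i],.0395).round(4))
P=cloud("top",d)
for u,v in((220,194),(408,201),(405,165),(375,120),(293,135),(320,162),(430,150)): print(u,v,P[v,u].round(3))
E
```

```text
top [ 373    0  122   75 3664] [437.8  27.7] [[ 0.9392 -0.3681  0.0395]]
top [ 529    4   31   78 1738] [547.   43.4] [[ 0.8961 -0.6122  0.0395]]
top [476  78  39  49 678] [495.   94.2] [[ 0.7764 -0.4889  0.0395]]
top [306  84  39  33 180] [322.8  97.7] [[ 0.7712 -0.1     0.0395]]
top [523 128  37  37 588] [548.1 143.8] [[ 0.6597 -0.5962  0.0395]]
top [   0  138   54   56 1113] [ 17.7 169.6] [[0.6024 0.5792 0.0395]]
top [308 183  18  14 225] [316.3 189.3] [[ 0.5582 -0.0836  0.0395]]
top [270 185  13  13 126] [276.2 191. ] [[0.5543 0.0055 0.0395]]
top [289 184  13  13 154] [294.9 190. ] [[ 0.5565 -0.0361  0.0395]]
top [   0  197   55   62 1728] [ 18.2 221.8] [[0.486  0.5668 0.0395]]
top [165 251  19  19  92] [174.  259.6] [[0.4035 0.2258 0.0395]]
top [423 347  26  28 199] [435.  360.8] [[ 0.1977 -0.3253  0.0395]]
top [367 366   8   8  54] [370.4 369.5] [[ 0.1792 -0.192   0.0395]]
side [206   0   7   7  33] [209.5   2.3] [[ 0.7859 -1.4211  0.0395]]
side [253   0  58  18 265] [274.3   7.9] [[ 0.5247 -1.3614  0.0395]]
side [   0    2  231   88 6988] [82.8 45.7] [[ 1.1504 -0.9183  0.0395]]
side [382 137  17   7  49] [388.8 140.4] [[ 0.2635 -0.3246  0.0395]]
side [435 160   8   5  31] [438.5 162. ] [[ 0.1692 -0.2283  0.0395]]
side [467 173  12  14  50] [472.1 178.8] [[ 0.1148 -0.1612  0.0395]]
side [155 193  27  16 120] [167.5 201. ] [[ 0.7553 -0.0808  0.0395]]
side [260 194  15  13 178] [267.1 200.1] [[ 0.5569 -0.0841  0.0395]]
side [261 208  15  12 159] [268.2 213.7] [[ 0.5548 -0.0396  0.0395]]
side [106 214   6  21  55] [107.3 225.7] [[ 0.8546 -0.0037  0.0395]]
side [262 222  15  12 139] [269.4 227.9] [[0.5528 0.0035 0.0395]]
side [355 326  23  25 165] [365.4 338.6] [[0.4113 0.2605 0.0395]]
220 194 [0.546 0.128 0.049]
408 201 [ 0.534 -0.289  0.024]
405 165 [ 0.616 -0.285  0.025]
375 120 [ 0.715 -0.216  0.048]
293 135 [ 0.694 -0.032  0.005]
320 162 [ 0.631 -0.095 -0.001]
430 150 [ 0.599 -0.279  0.208]
```

View pics/c1.png

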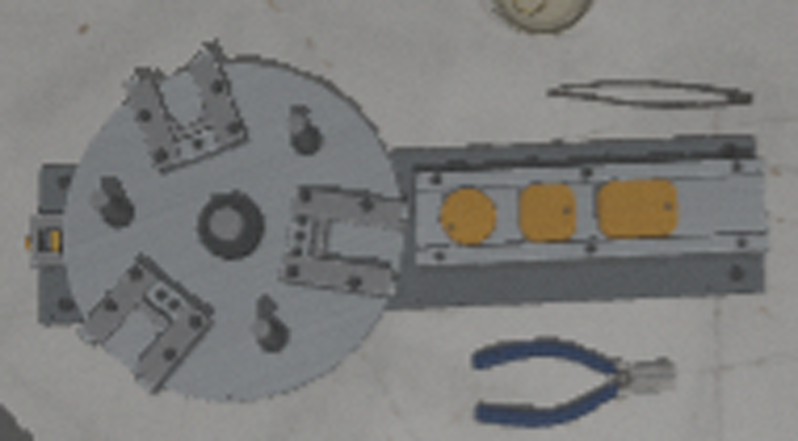

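View pics/c2.png

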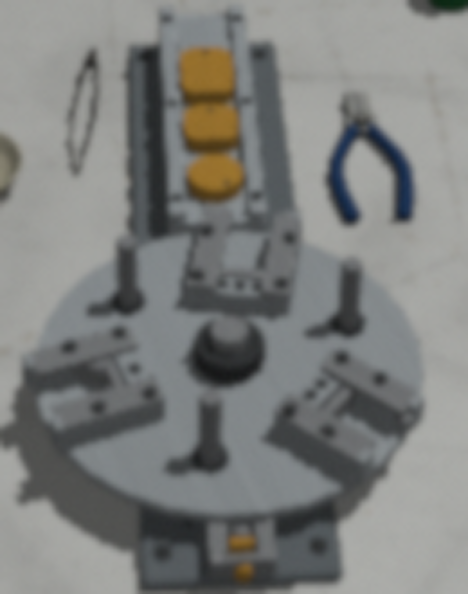

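Nest with three dots is at the track (crop 1: dots at (300,238)), one dot at upper-left, two dots at lower-left. Line order from the dial: round, square, long. The dial looks some 10° off its click. Now to measure precisely the axis, hub and dial angle.

```bash
cat > m.py <<'E'
from h import *
from scipy.optimize import least_squares
def circ(Q):
    f=lambda p:np.hypot(Q[:,0]-p[0],Q[:,1]-p[1])-p[2]
    return least_squares(f,[Q[:,0].mean(),Q[:,1].mean(),.09],loss='soft_l1',f_scale=.001).x
E
python3 - <<'E'
from m import *
for n in("top","side"):
    a=np.load(n+"0.npz");P=cloud(n,a['d']);X,Y,Z=P[...,0],P[...,1],P[...,2]
    print(n,"bench z",np.nanmedian(Z[(abs(X-.45)<.03)&(abs(Y+.05)<.05)]).round(4))
    near=(abs(X-.55)<.13)&(abs(Y-.02)<.25)
    print(np.histogram(Z[near],bins=np.arange(-.004,.076,.004))[0])
    # disc rim: points at z~29 near hub
    m=(abs(Z-.029)<.005)&(np.hypot(X-.55,Y-.125)<.13)&(Y>.05)
    Q=P[m][:,:2]; c,r=cv2.minEnclosingCircle(Q.astype(np.float32)); print("disc enc",c,r)
    for lo,hi,nm in((.031,.042,"rail+blank"),):
        m=(Z>lo)&(Z<hi)&(Y<.02)&(Y>-.16)&(abs(X-.556)<.04)
        Q=P[m][:,:2]; v=np.linalg.svd(Q-Q.mean(0),full_matrices=False)[2][0]; v*=np.sign(v[1]); print(nm,len(Q),Q.mean(0),v)
        print("ext along",np.percentile(Q[:,1],[0,1,99,100]).round(4))
        # midline per y slice
        for y in np.arange(-.15,.02,.02):
            s=Q[abs(Q[:,1]-y)<.01]; print(round(y,2),s[:,0].min().round(4),s[:,0].max().round(4),end=' | ')
        print()
    m=(Z>.060)&(Z<.08)&(np.hypot(X-.55,Y-.128)<.1)
    k,l,s,ce=cv2.connectedComponentsWithStats(m.astype(np.uint8))
    for i in range(1,k): print("peg",s[i],plane(n,ce[i],.07).round(4),P[l==i].mean(0).round(4))
E
```

```text
top bench z 0.0006
[6273 8157  744 1338  131   45   82  780 3238  704  763  683  746  112
   16    6    5    7   48]
disc enc (0.5485246181488037, 0.1418933868408203) 0.09975441545248032
rail+blank 1281 [ 0.55706424 -0.05868996] [-0.05226966  0.99863301]
ext along [-0.1517 -0.1486  0.0192  0.0197]
-0.15 0.5368 0.5872 | -0.13 0.5368 0.5849 | -0.11 0.5345 0.5847 | -0.09 0.5344 0.5849 | -0.07 0.5328 0.5831 | -0.05 0.5322 0.5825 | -0.03 0.5321 0.5803 | -0.01 0.5301 0.5803 | 0.01 0.5297 0.5779 | 
peg [233 167   5   5  20] [[0.597  0.0937 0.07  ]] [0.5971 0.0937 0.0698]
peg [186 185   6   5  22] [[0.5573 0.1919 0.07  ]] [0.5575 0.1921 0.0692]
peg [225 216   5   5  22] [[0.4909 0.1084 0.07  ]] [0.491  0.1087 0.0685]
side bench z 0.0021
[ 1667 13333   652  1696   305    79   181   182  3863   940   870  1015
  1218   260    53    31    27    31    70]
disc enc (0.5476584434509277, 0.13996993005275726) 0.10058341175317764
rail+blank 1128 [ 0.55539089 -0.05565083] [-0.05099603  0.99869886]
ext along [-0.1579 -0.1513  0.0185  0.02  ]
-0.15 0.5355 0.5844 | -0.13 0.5339 0.5843 | -0.11 0.5342 0.5818 | -0.09 0.5325 0.5816 | -0.07 0.5311 0.5812 | -0.05 0.5297 0.5789 | -0.03 0.5299 0.5786 | -0.01 0.5286 0.5783 | 0.01 0.5275 0.578 | 
peg [242 245   6   9  45] [[0.5956 0.0953 0.07  ]] [0.5957 0.0934 0.0683]
peg [305 251   6   9  44] [[0.4899 0.111  0.07  ]] [0.4896 0.1088 0.068 ]
peg [265 288   7  10  55] [[0.5564 0.1948 0.07  ]] [0.5564 0.1928 0.0679]
```

```bash
cat > act.py <<'E'
from m import *
HUB=np.array([.5478,.1315]); FX=np.array([-.0516,.9987]); A=np.arctan2(FX[1],FX[0]); R=.062
def down(a):
    y=np.array([np.cos(a),np.sin(a),0]);z=np.array([0,0,-1.]);return np.c_[np.cross(y,z),y,z]
def F(x,z,dy=0): # feeder coords -> world
    p=HUB+FX*x+np.array([-FX[1],FX[0]])*dy; return [p[0],p[1],z]
def pegpos(f,z): return [*(HUB+R*np.array([np.cos(A+f),np.sin(A+f)])),z]
def pegatt(f): return down(A+f-np.pi/2)
def turn(f0,f1,zt=.075):
    command_gripper(.034,20)
    movep(pegpos(f0,.125),pegatt(f0)); move_l(pegpos(f0,zt),feed=.12)
    command_gripper(.015)
    n=int(np.ceil(abs(f1-f0)/.25)); mx=0
    for f in np.linspace(f0,f1,n+1)[1:]:
        move_l(pegpos(f,zt),pegatt(f),feed=.12); mx=max(mx,np.linalg.norm(sense()['wrist_force']))
    command_gripper(.0,20); s=sense(); print("grip",s['finger_gap'],s['wrist_force'].round(2),"max",mx,"t",s['time_s'])
def pegs(tag,view=False):
    out=[]
    for n in("top","side"):
        p,d=camera(n);np.savez(f"{tag}_{n}.npz",p=p,d=d);cv2.imwrite(f"pics/{tag}_{n}.png",p[:,:,::-1])
        P=cloud(n,d);X,Y,Z=P[...,0],P[...,1],P[...,2]
        m=(Z>.058)&(Z<.08)&(abs(np.hypot(X-HUB[0],Y-HUB[1])-R)<.012)
        k,l,s,ce=cv2.connectedComponentsWithStats(m.astype(np.uint8))
        q=np.array([P[l==i].mean(0) for i in range(1,k) if s[i,4]>8])[:,:2]
        c=q.mean(0) if len(q)==3 else HUB
        out.append((n,len(q),c.round(4),(np.degrees(np.arctan2(q[:,1]-c[1],q[:,0]-c[0])-A)%120).round(1)))
    print(out,sense()['time_s'])
def blanks(n,p):
    m=cv2.inRange(cv2.cvtColor(p,cv2.COLOR_RGB2HSV),(12,120,90),(30,255,255)); k,l,s,ce=cv2.connectedComponentsWithStats(m)
    for i in range(1,k):
        w=plane(n,ce[i],.0395)[0,:2]-HUB; x=w@FX; y=w@[-FX[1],FX[0]]
        if s[i,4]>15 and -.3<x<-.05 and abs(y)<.03: print(n,(x*1e3).round(1),(y*1e3).round(1),s[i,2:5])
E
python3 - <<'E'
from act import *
print(np.degrees(A)); blanks("top",np.load("top0.npz")['p']); blanks("side",np.load("side0.npz")['p'])
for f in (108.9,60,0):
    f=np.radians(f); print(inverse_kinematics(pegpos(f,.075),pegatt(f)))
print(inverse_kinematics(F(-.27,.0575),down(A)))
f0=np.radians(108.9); turn(f0,0)
E
```

```text
92.95768065851853
top -215.4 0.7 [ 18  14 225]
top -126.2 0.0 [ 13  13 126]
top -167.8 -0.1 [ 13  13 154]
side -215.8 2.1 [ 15  13 178]
side -171.2 1.8 [ 15  12 159]
side -128.1 1.6 [ 15  12 139]
[-2.99565172e-01  4.37168055e-01 -2.63300947e-03  2.09872654e+00
  1.95797825e-03  6.05700285e-01  1.64872460e+00]
[-0.5012282   0.45753741  0.13368089  2.06959208 -0.10144167  0.62044114
  0.80029157]
[-0.64983234  0.54476826  0.31300637  1.9379895  -0.25142457  0.69632373
 -0.13360376]
[-0.03069599  0.56766644  0.26459342  1.94244069 -0.23125777  0.66044802
  2.00017284]
grip 0.009054820408556055 [-0.55  1.03 -0.69] max 1.4637416806128583 t 6.9583
```

Run:
```python
from act import *
command_gripper(.034); s=sense()['position']; move_l([s[0],s[1],.125],feed=.15)
movep(F(-.264,.11),down(A)); command_gripper(0)
pegs("b"); blanks("top",np.load("b_top.npz")['p'])
c=np.load("b_side.npz")['p'][180:345,210:340,::-1]; cv2.imwrite("pics/c3.png",cv2.resize(c,None,fx=3.6,fy=3.6,interpolation=cv2.INTER_CUBIC))
s=sense(); print(s['wrist_force'],s['position'],s['finger_gap'])
```

```text
[('top', 3, array([0.5483, 0.1314]), array([  0.2,   0.2, 119.9])), ('side', 3, array([0.5472, 0.132 ]), array([1.198e+02, 1.199e+02, 1.000e-01]))] 10.0083
top -212.3 1.0 [ 17  14 200]
top -168.7 1.1 [ 13  14 150]
top -126.8 0.6 [ 12  12 108]
[-0.48727734 -0.41153144 -0.07705803] [ 0.56145237 -0.13204653  0.1100266 ] -0.0001321207012776525
```

View pics/c3.png

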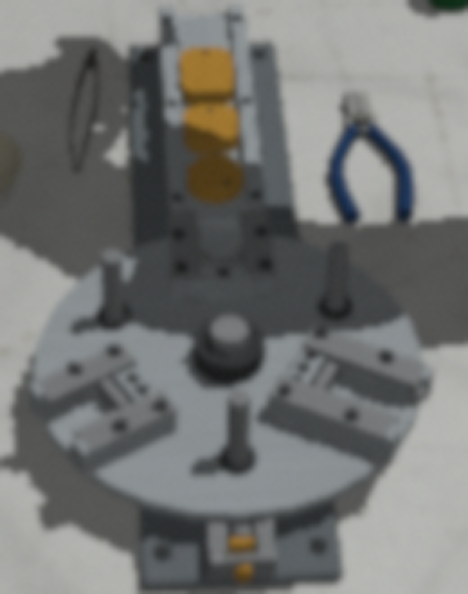

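Three pegs read 0.0±0.2°: clicked, with the one-dot nest facing the track (one dot at (222,272) in the crop). Now pushing.

```bash
cat >> act.py <<'E'
def fx(): return (np.array(sense()['position'][:2])-HUB)@FX
def push(x0,xfast,xmax,N=15,z=.0575):
    """lower behind the line at x0, run to xfast, then slowly forward until N"""
    print("lower hit",move_l(F(x0,z),down(A),feed=.1,until_force=8))
    print("fast hit",move_l(F(xfast,z),feed=.05,until_force=12),(fx()*1e3).round(1))
    b=sense()['wrist_force']@np.r_[FX,0]
    hit=move_l(F(xmax,z),feed=.010,until_force=N); s=sense()
    print("home hit",hit,"x",(fx()*1e3).round(2),"base",b.round(2),"F",s['wrist_force'].round(2),"t",s['time_s'])
    return hit
E
python3 - <<'E'
from act import *
push(-.264,-.222,-.200)
E
```

```text
lower hit False
fast hit False -221.6
home hit False x -200.88 base -0.65 F [ 0.76 -3.59  4.86] t 14.025
```

Run:
```python
from act import *
for k in range(16):
    h=move_l(F(-.200+.001*(k+1),.0575),feed=.01,until_force=10); s=sense(); f=s['wrist_force']
    print((fx()*1e3).round(2),f.round(1),h)
    if f@np.r_[FX,0]<-12: break
print(s['time_s'])
pegs("c"); blanks("top",np.load("c_top.npz")['p']); blanks("side",np.load("c_side.npz")['p'])
```

```text
-199.73 [ 0.5 -3.7  5.6] False
-198.73 [ 0.2 -3.4  5.2] False
-197.7 [-0.5 -2.7  3.5] False
-196.72 [-0.2 -3.   5.9] False
-195.73 [-0.2 -3.   5.7] False
-194.72 [ 0.4 -2.4  6.2] False
-193.72 [-0.4 -2.6  5. ] False
-192.82 [ 1.5 -2.4  5.7] False
-191.95 [-0.1 -2.5  5.3] False
-191.44 [ 0.2 -4.3  6.6] False
-191.06 [-0.1 -5.4  5.2] False
-190.71 [ 0.5 -6.8  5. ] False
-190.33 [ 1.1 -7.7  5. ] False
-189.64 [ 0.3 -8.3  4.6] False
-188.87 [ 0.1 -9.   4.7] False
-187.9 [ 0.3 -8.3  4.7] False
18.025
[('top', 3, array([0.5483, 0.1314]), array([1.0e-01, 0.0e+00, 1.2e+02])), ('side', 3, array([0.5473, 0.1319]), array([  0. , 120. , 119.8]))] 18.125
top -90.3 -2.6 [ 9 12 63]
side -140.1 2.9 [ 16  27 344]
```

Run:
```python
from act import *
s=sense();print(s['position'],s['tcp_rot'].round(3))
a=np.load("c_side.npz")['p'][150:310,200:350,::-1];b=np.load("c_top.npz")['p'][150:230,200:350,::-1]
r=lambda q,h:cv2.resize(q,None,fx=h,fy=h,interpolation=cv2.INTER_CUBIC)
t=np.zeros((592,798,3),np.uint8); A_=r(a,2.6);B=r(b,2.6); t[:A_.shape[0],:390]=A_; t[:B.shape[0],400:790]=B; cv2.imwrite("pics/c4.png",t)
```

```text
[ 0.55786763 -0.05607106  0.05808667] [[-0.999 -0.049  0.002]
 [-0.049  0.999 -0.004]
 [-0.002 -0.004 -1.   ]]
```

View pics/c4.png

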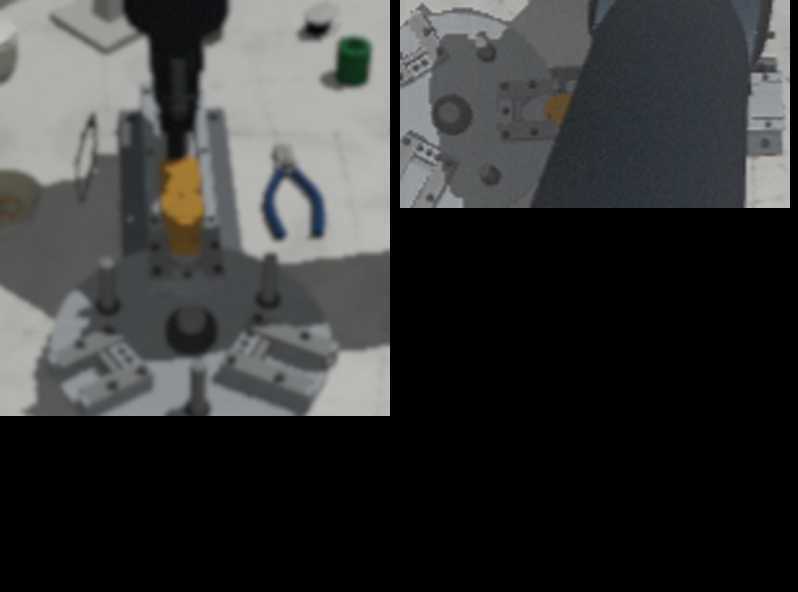

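```bash
cat >> act.py <<'E'
def bed(x,z,N=15,xend=.03,step=.0007):
    x1=x+xend
    while x<x1:
        x+=step; move_l(F(x,z),feed=.012); s=sense(); f=-s['wrist_force']@np.r_[FX,0]
        print((fx()*1e3).round(1),f.round(1),s['wrist_force'][2].round(1),end=' | ')
        if f>=N: break
    print("t",sense()['time_s']); return x
E
python3 - <<'E'
from act import *
move_l(F(-.184,.0595),feed=.03); print(sense()['wrist_force'],fx())
x=bed(-.184,.0595,xend=.02); print(x)
E
```

```text
[ 0.70618205 -6.94673344  0.19831388] -0.18684033575853926
-185.7 5.7 -0.3 | -184.8 5.7 -0.2 | -183.9 5.5 -1.1 | -183.1 4.4 -1.2 | -181.9 5.2 -0.4 | -180.4 5.0 0.1 | -178.8 3.1 -0.1 | -177.9 2.6 -1.7 | -177.3 2.5 -0.3 | -176.8 1.7 -1.9 | -176.1 2.0 -1.4 | -175.3 2.4 -0.5 | -174.7 1.8 -0.9 | -174.0 1.8 -0.3 | -173.2 1.5 0.1 | -172.6 0.9 -0.6 | -172.4 1.8 -0.2 | -172.1 4.5 -0.9 | -171.7 5.1 -0.9 | -171.4 5.4 -0.3 | -171.2 7.0 -0.2 | -170.9 6.8 -0.3 | -170.8 9.0 0.4 | -170.7 9.5 0.2 | -170.6 10.5 -0.3 | -170.6 12.2 -0.4 | -170.4 12.9 -0.1 | -170.4 14.2 1.0 | -170.3 15.3 -0.3 | t 25.625
-0.16369999999999982
```

Round is home: TCP −170.3 mm matches long's rear at −165 plus 5 mm finger half-thickness, and 15 N is reached sharply. A touch more force, then turn for nest 2.

```bash
cat >> act.py <<'E'
def nextnest(xrest,tag):
    x=fx(); move_l(F(x-.008,.0595),feed=.08); move_l(F(x-.008,.11),feed=.2)
    turn(np.radians(120),0)
    command_gripper(.034); s=sense()['position']; move_l([s[0],s[1],.125],feed=.15)
    movep(F(xrest,.10),down(A)); command_gripper(0)
    pegs(tag)
E
python3 - <<'E'
from act import *
bed(-.1637,.0595,17,.004); print(fx(),np.array(sense()['wrist_force']).round(1))
nextnest(-.185,"d"); blanks("top",np.load("d_top.npz")['p']);blanks("side",np.load("d_side.npz")['p'])
a=np.load("d_side.npz")['p'][150:350,200:350,::-1]; cv2.imwrite("pics/c5.png",cv2.resize(a,None,fx=3,fy=3,interpolation=cv2.INTER_CUBIC))
E
```

```text
-170.2 16.8 0.4 | -170.1 17.6 -0.4 | t 26.125
-0.17010848217262256 [  2.  -17.5  -0.4]
grip 0.009265759418095163 [-0.02 -0.58  0.21] max 1.1636165740149698 t 32.5333
[('top', 3, array([0.5482, 0.1312]), array([119.9,   0. , 119.9])), ('side', 3, array([0.5474, 0.1319]), array([119.8, 119.7, 119.7]))] 35.4583
side -135.1 2.7 [ 16  24 320]
```

View pics/c5.png

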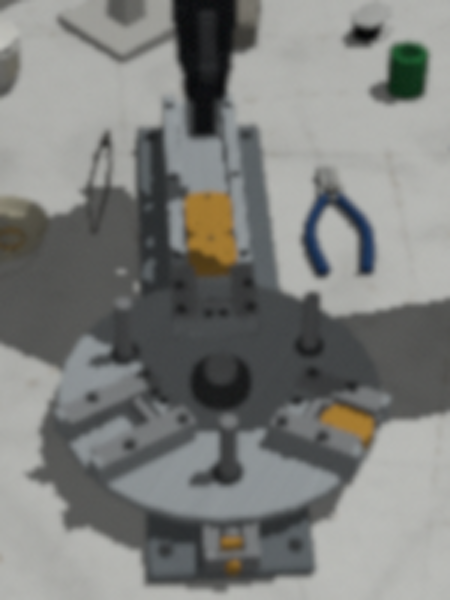

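Two-dot nest clicked at the track ((214,312) in crop), disc sits in nest 1 at (348,422); square and long remain at (210,232).

Run:
```python
from act import *
print(move_l(F(-.183,.0595),down(A),feed=.15,until_force=8))
print(move_l(F(-.147,.0595),feed=.04,until_force=14),fx(),sense()['wrist_force'].round(1))
x=bed(-.147,.0595,17,.02,.001); print(x)
```

```text
False
False -0.14788284548714042 [ 1.2 -5.9  2.7]
-146.4 3.8 1.2 | -144.9 4.5 1.8 | -143.4 3.3 1.5 | -142.7 3.3 -0.3 | -142.6 4.1 0.2 | -142.5 5.7 1.3 | -142.4 7.4 -0.5 | -142.3 9.5 0.8 | -142.2 11.9 0.4 | -142.1 14.2 0.2 | -142.0 15.3 -0.4 | -141.9 16.4 -0.0 | -141.8 18.6 0.1 | t 40.175
-0.13399999999999998
```

Run:
```python
from act import *
nextnest(-.157,"e"); blanks("top",np.load("e_top.npz")['p']);blanks("side",np.load("e_side.npz")['p'])
a=np.load("e_side.npz")['p'][150:350,200:350,::-1]; cv2.imwrite("pics/c6.png",cv2.resize(a,None,fx=3,fy=3,interpolation=cv2.INTER_CUBIC))
# radial extent of brass at nests
p=np.load("e_side.npz")['p'];m=cv2.inRange(cv2.cvtColor(p,cv2.COLOR_RGB2HSV),(12,110,60),(30,255,255))
v,u=np.nonzero(m);W=plane("side",np.c_[u,v],.0392)[:,:2]-HUB
r=np.hypot(*W.T);t=np.degrees(np.arctan2(W[:,1],W[:,0])-A)%360
for c in(60,300): k=(abs(t-c)<25)&(r<.11); print(c,k.sum(),r[k].min() if k.any() else 0,r[k].max() if k.any() else 0)
```

```text
grip 0.008496961128199764 [-0.   -0.85 -0.27] max 0.9915984959744144 t 46.5
[('top', 2, array([0.5478, 0.1315]), array([  0.3, 119.7])), ('side', 3, array([0.5474, 0.132 ]), array([119.8, 119.8, 119.8]))] 49.3833
side -117.4 1.9 [ 16  16 221]
60 150 0.06410976367268087 0.09483395202480527
300 152 0.05974592281406637 0.0920714454200238
```

View pics/c6.png

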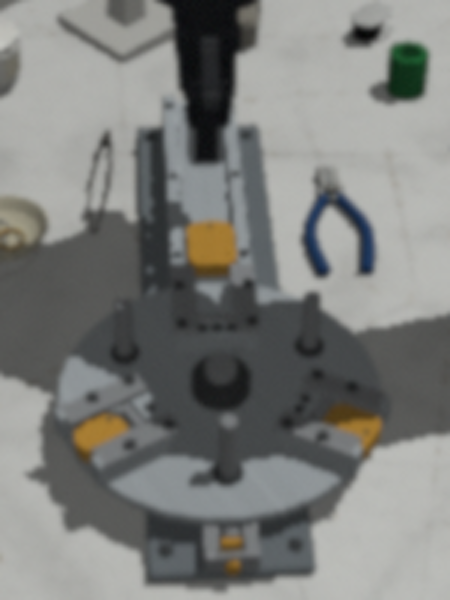

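Nest 3 (three dots at (217,325)) faces the track, disc at left (100,437) and square at right (355,430) sit at rim radius about 93 mm. Last push.

Run:
```python
from act import *
print(move_l(F(-.156,.0595),down(A),feed=.15,until_force=8))
print(move_l(F(-.106,.0595),feed=.04,until_force=14),fx(),sense()['wrist_force'].round(1))
x=bed(-.106,.0595,17,.022,.001); print(x)
```

```text
False
False -0.10752331600443149 [ 0.2 -5.2  0.9]
-105.9 5.5 0.4 | -103.9 4.1 0.4 | -102.3 2.6 0.2 | -101.3 2.5 1.2 | -100.8 1.0 -0.2 | -100.7 3.9 -1.0 | -100.5 6.7 -0.8 | -100.5 8.1 -0.9 | -100.4 9.1 -0.1 | -100.3 10.9 -0.4 | -100.2 13.5 -0.1 | -100.1 14.6 -0.2 | -100.0 15.7 -0.4 | -99.9 18.9 -1.0 | t 54.7
-0.09199999999999998
```

Run:
```python
from act import *
x=fx(); move_l(F(x-.01,.0595),feed=.08); move_l(F(x-.01,.13),feed=.2); move_l(F(-.20,.15),feed=.2)
pegs("f")
a=np.load("f_side.npz")['p'][150:350,200:350,::-1]; cv2.imwrite("pics/c7.png",cv2.resize(a,None,fx=3,fy=3,interpolation=cv2.INTER_CUBIC))
p=np.load("f_side.npz")['p'];m=cv2.inRange(cv2.cvtColor(p,cv2.COLOR_RGB2HSV),(12,110,60),(30,255,255))
v,u=np.nonzero(m);W=plane("side",np.c_[u,v],.0392)[:,:2]-HUB
r=np.hypot(*W.T);t=np.degrees(np.arctan2(W[:,1],W[:,0])-A)%360
for c in(60,180,300): k=(abs(t-c)<25)&(r<.13); print(c,k.sum(),r[k].min(),r[k].max())
```

```text
[('top', 3, array([0.5482, 0.1312]), array([119.6, 119.8, 119.7])), ('side', 3, array([0.5474, 0.1319]), array([119.4, 119.4, 119.6]))] 56.2833
60 155 0.06410976367268087 0.09514732106755389
180 148 0.058850116809918855 0.09432865694897367
300 152 0.05974592281406637 0.0920714454200238
```

View pics/c7.png

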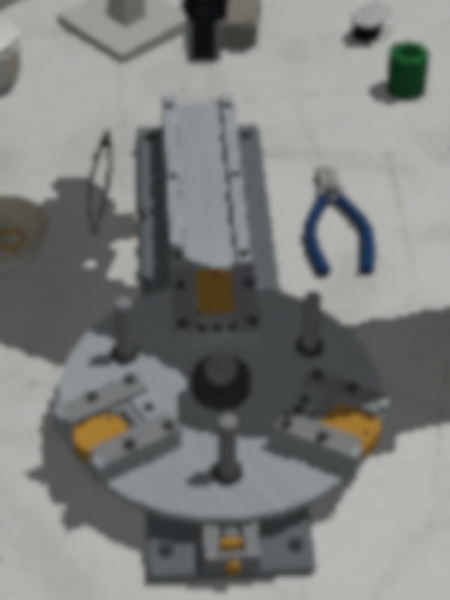

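All three blanks sit in their nests: the long one at (215,290), the disc at (100,437) and the square at (355,430). The track is empty and the tools have not moved.

```bash
python3 -c "
from rig import *
print(finish_job())"
```

```text
the job is handed in; nothing more can be done
None
```

The round, square and long blanks went in that order into nests 1, 2 and 3, each bedded with a push of about 17–19 N; the tools and dish were left alone, and I handed the job in at about 56 s (no verdict was returned).

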